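# Peel the top praline tray off its nested stack and hold it out over the piping board

### The job

Take the upright divider plate out of the top tray and stand it on edge, right down, in a free slot of the wooden rack. Then peel the top tray off the nested stack: grip its tab and lift that corner first, until the opposite corner slips out from under the hooked lip of the tray below, leaving the tray below nested in the stack. Finish holding the tray by its tab, still, level, squared up with and centred over the piping board about a hand's breadth above the sweets; do not let go of it, and do not knock over the two steel nozzles.

Things in the scene. Friction and masses are not known exactly. Their poses are not given: they have to be found in the camera images.
- tray_top: Top tray of a stack of identical nested white formed trays: the one to peel. Rim 170 (x) by 130 (y) mm, 10 wide, 8 high; tub below it, walls sloping 30 deg from vertical. Origin: centre of the rim's underside, z up; rim top +8, floor top -22, lowest point -24 mm. About 0.12 kg. A tab sticks out along the diagonal at corner (-85,+65). About 2 mm of sideways play in its nest.
- top_tab (a point): Middle of the top tray's tab, tray_top point (-99.3,+75.9,+12) mm. Tab: solid block 22 mm wide across the diagonal, 30 long (110 to 140 mm from the tray centre), z 0 to +23.5; nothing beside or below it for 45 mm or more. Grip its 22 mm width from above, closing level and square to the line centre-tab; the tray then turns with the gripper.
- top_far (a point): Lower tip of the top tray's plain far corner, tray_top point (+85,-65,0) mm. It lies under tray_low's lip, so a straight lift brings tray_low along. To free it, turn the tray about this tip by about 0.22 rad, tab rising to about 55 mm higher, then draw it along the diagonal towards its tab by 15 mm or more, then lift.
- low_lip (a point): Inner edge, underside, of the hooking lip on tray_low's tab; it overhangs the top tray's far corner tip by 9 mm, with 3.5 mm of play above the top tray's rim and 3 mm between its corner tip and the tab block behind. The lip is 22 mm wide, 4 mm thick.
- tray_low: The next tray, loose, 0.16 kg, same shape and frame as tray_top but turned half round, so its tab is at the top tray's far corner. Origin 8 mm below that of tray_top. It must stay nested in the fixed stack under it (three trays that do not move).
- divider: White flat plate 100 mm long (x), 8 thick (y), 75 tall (z), 0.07 kg; origin at the centre of its lower edge. At the start it stands on edge along tray_top's x axis in a 12 mm wide, 5 mm deep groove between two low ribs on the middle of the tray's floor, its lower edge 22 mm below tray_top's origin.
- rack: Wooden slotted rack fixed to the table, 136 (x) by 112 (y) mm, 36 high; origin at the centre of its underside. Three slots along y, open at both ends, 12 mm wide, bottoms at z 6, tops at z 36, at x -45, 0 and +45 mm. The slot at x -45 already holds a divider, fixed; those at 0 and +45 are free and either will do.
- board: Wooden piping board fixed to the table with rows of small brown sweets, 190 (x) by 145 (y) mm; origin at the centre of its underside, frame 20 mm high, sweets up to 41 mm high. Hold the tray's centre above this origin, its long side along this x axis (either way round).
- nozzle_a: Steel piping nozzle, a cone 32 mm across and 45 mm high, standing on its wide end near the robot; origin under its centre.
- nozzle_b: A second such nozzle, standing between board and robot; origin under its centre.
Not all that is in view belongs to the job. Several things have the shape of the divider; the one meant has the colours described above. What is shaped like the board but red is not meant.

How it is judged:
By the outcome, as a careful person would: the job done as asked, in the order asked, and still so for the second after the job is handed in, while the arm keeps its last pose, push and grip.
It also fails if it takes over 58 s, if anything falls off the work surface, if the arm or the gripper's body presses on something with over 40 N, if the wrist force passes 120 N, or if a joint passes its speed limit or range.

### The arm

A 6-joint arm with a two-finger parallel gripper is mounted at the origin on the work surface. World frame = base frame: x ahead of the robot, y to its left, z up, the work surface at z = 0. Lengths are in m, angles in rad, forces in N, time in s.
With the tool pointing down it reaches from about 0.35 to 0.975 m from the base axis. Payload 4.9 kg.
Tool frame: the origin (TCP) lies on the centre line of the jaws, within the pads' length; the fingertips stand 14 mm ahead of it and the grasp point (between the pads) lies 5 mm behind it; z points along the fingers, y is the line along which they close (so a half turn about z gives the same grasp; the last joint's range is limited). The gripper opens to 85 mm and grips with 20 to 120 N. Pads are 22 mm wide; open, the fingers measure 114 mm over their backs; the gripper's body (76 mm by 85 mm) begins 54 mm behind the grasp point. The pads swing forward as they close: fully open they stand 13 mm farther back than shut.
Start: joints at [1.014, 0.053, 1.613, -0, 1.476, -0.119], TCP at [0.265, 0.566, 0.245] pointing down, gripper open.
Joint ranges: [-3.01, 3.01], [-1.01, 2.22], [0.06, 2.58], [-1.02, 4.17], [0.09, 2.62], [-3.14, 3.14]. Speed limits (rad/s): [2.57, 2.57, 3.14, 3.14, 3.14, 3.14].

### API

Orientations are given as a unit quaternion [w, x, y, z].
In Python, from plant import * gives the robot as it stands.
- The arm moves only by the tool send_rows, never from a script. Its argument "steps" is a list of rows, each an object with "translation": the shift along the tool's x, y, z in cm, a list of three; "delta_rot": the turn, a rotation vector about the tool's x, y, z in rad, a list of three; "jaw": the finger opening in cm, from 0 to 8.54. In form: [{"translation": [dx, dy, dz], "delta_rot": [rx, ry, rz], "jaw": jaw}, ...]. A call has exactly 8 rows; each row is the pose to reach, as a shift and turn from the pose commanded when the call began, along the tool's axes at that moment; what a row does not reach only later rows make up. A row lasts 1/10 s, in which the tool goes at most 50 mm and 8.59 degrees, less where a joint would pass 70% of its speed; a pose out of reach is approached as far as the arm can. A call with a gripper value outside its range is refused whole. The fingers move at their own pace and stop on an object; the grip force is fixed at half the most. Time passes only in rows, so rows that repeat a pose let the fingers close, or fill a call up. It gives the time, the measured TCP pose, the force, the opening and the grip force at its end, in the units of the state.
- state(): the state, without advancing time (a new reading comes with each control period).
- grab_frame(name): name is "scene" or "top"; returns a dict with "pixels" (480x640x3 uint8, blue, green, red), "range_z" (480x640 float32, m along the optical axis (not along the pixel's ray), 0 where there is no reading), "fx", "fy", "cx", "cy" (pixels), "rvec" (rotation vector, rad) and "tvec" (3), from world to camera coordinates, as OpenCV has them. Camera axes: x right, y down, z forward; pixel columns grow to the right and rows downward; lengths in m; the calibration is good to about 2 mm. A picture is of the moment at which its call begins.
- job_done(): hands the job in; it is judged then, once.
The state is a dict: "time": time; "joint_pos": joint angles; "joint_vel": joint speeds; "joint_efforts": joint torques, N m; "tool_pos": TCP position; "tool_rot": TCP orientation; "contact_force": force on the tool from outside, world axes, zero at the start; "ft_torque": the same for the moment, N m; "gripper_width": opening from 0.0 (shut) to 1.0 (fully open); "grasp_force": force on a finger pad.
Only numpy, scipy, OpenCV 4.12 (cv2) and the standard library are available. Lean on these libraries where they do the work, as an engineer would, in place of code of your own. Each camera call takes 0.05 s, during which the arm holds its last target. There are 200 camera calls.

## Working session

There is one attempt and no reset: what is moved stays moved. The work goes in short steps, Python scripts to look and compute and a tool call to move; the robot and the scene stay as the last step left them, time stands still between calls to the robot, and variables do not carry over. Pictures are saved under pics/ and viewed, at most 10 in all, crops included, and the job is handed in when it is done.

Besides the shell and the picture viewer there is one more tool, called after ">>>" in YAML: its name, and indented under it one key for each argument. send_rows: Moves the arm, as the interface text tells. Its arguments: {"type":"object","properties":{"steps":{"type":"array","items":{"type":"object","properties":{"translation":{"type":"array","items":{"type":"number"}},"delta_rot":{"type":"array","items":{"type":"number"}},"jaw":{"type":"number"}}}}},"required":["steps"]}

```bash
mkdir -p pics
cat > h.py <<'E'
from plant import *
import numpy as np, cv2
from scipy.spatial.transform import Rotation as R
def save(n,tag):
    f=grab_frame(n); np.savez(f'{tag}.npz',**f); cv2.imwrite(f'pics/{tag}.png',f['pixels']); return f
def load(tag): return dict(np.load(f'{tag}.npz'))
def cloud(f):
    z=f['range_z'].astype(float); v,u=np.mgrid[:480,:640]
    p=np.stack([(u-f['cx'])/f['fx']*z,(v-f['cy'])/f['fy']*z,z],-1)
    M=cv2.Rodrigues(np.array(f['rvec'],float))[0]
    w=(p-np.array(f['tvec']).ravel())@M
    w[z==0]=np.nan
    return w
def tool():
    s=state(); q=s['tool_rot']; return s,np.array(s['tool_pos']),R.from_quat([q[1],q[2],q[3],q[0]])
def move(p,Rm):
    s,t,r=tool(); print('dt cm',np.round(r.inv().apply(np.array(p)-t)*100,2),'rv',np.round((r.inv()*Rm).as_rotvec(),3))
def down(yaw): # tool y axis at world angle yaw
    y=np.array([np.cos(yaw),np.sin(yaw),0]); z=np.array([0,0,-1.]); return R.from_matrix(np.stack([np.cross(y,z),y,z],1))
E
python3 -c "
from h import *
save('top','top0');save('scene','sc0');s=state();print(s)"
```

```text
{'time': 0.1, 'joint_pos': array([ 1.01400388e+00,  5.33387948e-02,  1.61416336e+00, -2.80357646e-06,
        1.47599474e+00, -1.19011304e-01]), 'joint_vel': array([ 8.29950450e-04, -2.54266881e-03, -3.73439817e-03, -2.37867415e-04,
       -6.97492312e-04, -3.71585366e-05]), 'joint_efforts': array([ 1.67786739e-04, -3.94903135e+01, -3.71363461e+01, -1.39965464e-04,
        3.94084389e-03, -2.18714229e-05]), 'tool_pos': array([0.26467674, 0.56559526, 0.24415221]), 'tool_rot': array([-3.14320014e-04,  2.17146572e-01,  9.76138545e-01, -8.98744507e-04]), 'contact_force': array([ 0.46238159, -0.10517022, -0.68481656]), 'ft_torque': array([-0.02951078, -0.00542424, -0.01990834]), 'grasp_force': 0.0, 'gripper_width': 1.0025064609841694}
```

View pics/top0.png

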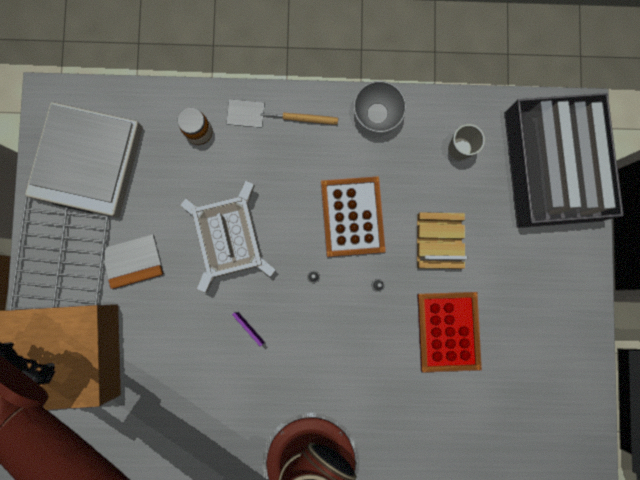

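View pics/sc0.png

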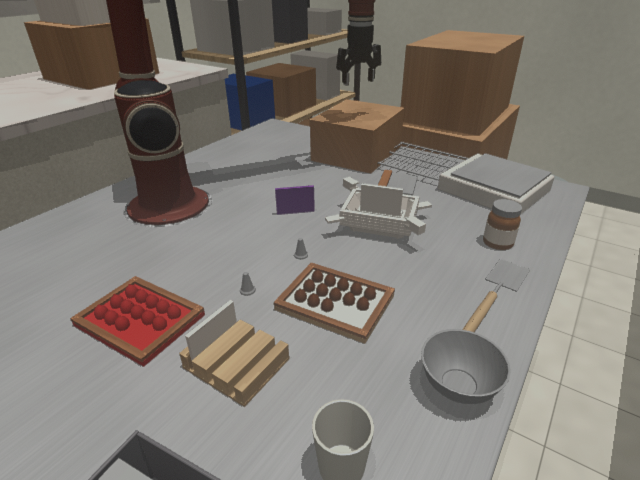

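Top view: the stack is at about (227,237) with the white divider along its middle, the board with brown sweets at (353,217), the rack at (442,241) and the nozzles at (313,277) and (378,285). The purple plate (250,330), the plate in the rack (445,258) and the dark/grey plates (565,155) share the divider's shape. The one meant is the white plate in the stack. The red board (449,332) is not meant.

```bash
cat > m.py <<'E'
from h import *
f=load('top0'); W=cloud(f); z=W[...,2]
def crop(a,u0,u1,v0,v1,k): return cv2.resize(a[v0:v1,u0:u1],None,fx=k,fy=k,interpolation=cv2.INTER_CUBIC)
a=crop(f['pixels'],172,282,175,297,5); 
b=crop(f['pixels'],300,490,170,295,4)
cv2.imwrite('pics/c1.png',a); 
# heights on tabs
for n,(u,v) in dict(t1=(187,204),t2=(247,190),t3=(205,283),t4=(267,269)).items():
    s=W[v-9:v+10,u-9:u+10].reshape(-1,3); s=s[~np.isnan(s[:,2])]; h=np.percentile(s[:,2],97); q=s[s[:,2]>h-.005]; print(n,h,q.mean(0),len(q))
def blob(name,u0,u1,v0,v1,lo,hi):
    s=W[v0:v1,u0:u1].reshape(-1,3); s=s[(s[:,2]>lo)&(s[:,2]<hi)]
    r=cv2.minAreaRect((s[:,:2]*1000).astype(np.float32)); print(name,np.round(r[0],1),np.round(r[1],1),round(r[2],1),len(s),'mean',s.mean(0).round(4),'zmax',s[:,2].max())
blob('div',205,250,200,275,np.nanmax(z[200:275,205:250])-.008,1)
blob('board',312,395,168,265,.012,.06)
blob('rack',405,480,200,280,.028,.045)
blob('rackall',405,480,200,280,.015,.2)
blob('rdiv',405,480,200,280,.06,.2)
blob('na',303,324,266,288,.01,.1); blob('nb',368,389,275,296,.01,.1)
print(f['fx'],f['tvec'],f['rvec'])
E
python3 m.py
```

```text
t1 0.06634918530051967 [0.59593557 0.29009485 0.06559339] 28
t2 0.07778441670134932 [0.64496083 0.16876776 0.07547782] 94
t3 0.08582301607052119 [0.42661076 0.25488917 0.08331172] 103
t4 0.0653361863533634 [0.47620785 0.13134428 0.06638141] 17
div [537.2 212.1] [97.9  8.3] 15.5 97 mean [0.5336 0.2113 0.1125] zmax 0.11758136230980003
board [598.9 -90.8] [191.1 145.5] 5.7 3856 mean [ 0.5971 -0.0903  0.0203] zmax 0.042876423670091625
rack [ 542.5 -308.1] [113.1 136.7] 90.0 1885 mean [ 0.5417 -0.3079  0.0354] zmax 0.04455585770550224
rackall [ 542.3 -308.1] [113.1 136.9] 90.0 2216 mean [ 0.5381 -0.3065  0.0379] zmax 0.08859022983074077
rdiv [ 497.  -307.6] [99.7  8.3] 89.6 167 mean [ 0.4966 -0.3073  0.0783] zmax 0.08859022983074077
na [447.8  10.2] [39.7 25. ] 75.8 79 mean [0.4468 0.0038 0.0273] zmax 0.04882760176291258
nb [ 430.  -155.7] [22.2 22.1] 64.4 75 mean [ 0.4296 -0.1543  0.0286] zmax 0.04997904616327016
574.4723412122876 [-0.04393533  0.52516611  1.3834516 ] [ 2.20972881 -2.1621851   0.12331531]
```

View pics/c1.png

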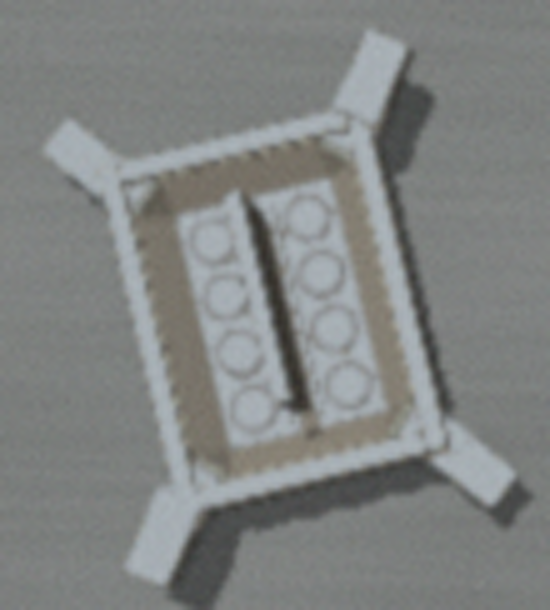

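The crop confirms the white plate at crop (270,300). The highest tab (z≈0.085), the top tray's, is at crop (160,540). The low tray's tab, with its lip, is at the upper right, crop (370,80).

Run:
```python
from h import *
f=load('top0');W=cloud(f).reshape(-1,3);W=W[~np.isnan(W[:,2])]
# fit tray pose on rim points
c=np.array([.536,.212]);d=W[:,:2]-c
from scipy.optimize import minimize
P=W[(np.hypot(*d.T)<.16)&(W[:,2]>.064)&(W[:,2]<.073)]
def loc(p,q):
    cc,s=np.cos(p[2]),np.sin(p[2]); e=q[:,:2]-p[:2]; return np.stack([cc*e[:,0]+s*e[:,1],-s*e[:,0]+cc*e[:,1]],1)
def cost(p):
    l=np.abs(loc(p,P)); g=np.maximum(l[:,0]-.080,l[:,1]-.060); return np.minimum(np.abs(g),.01).sum()
r=minimize(cost,[.536,.212,.275],method='Nelder-Mead',options=dict(xatol=1e-5,fatol=1e-6)); print('tray',r.x,np.degrees(r.x[2]),P[:,2].mean(),len(P))
T=W[(W[:,2]>.078)&(W[:,2]<.09)]; l=loc(r.x,T); a=np.radians(142.6); u=l@[np.cos(a),np.sin(a)]; w=l@[-np.sin(a),np.cos(a)]
m=(u>.095)&(u<.15)&(abs(w)<.03); print('tab',np.percentile(u[m],[1,50,99]),np.percentile(w[m],[1,50,99]),m.sum(), np.median(T[m,2]))
move([.537,.212,.19],down(np.radians(105.6)))
```

```text
tray [0.53643155 0.21194488 0.2770814 ] 15.875594626748612 0.06729699548896739 853
tab [0.0988445  0.11846781 0.13933887] [-0.01170134 -0.00091311  0.00992876] 160 0.08167373545446138
dt cm [-39.66 -20.47   5.45] rv [-0.002 -0.001 -0.71 ]
```

>>> send_rows:
  steps:
    - {"translation": [-4,-2,0.5],"delta_rot": [0,0,-0.09],"jaw": 4.5}
    - {"translation": [-9,-4.6,1.2],"delta_rot": [0,0,-0.2],"jaw": 4.5}
    - {"translation": [-14,-7.2,1.9],"delta_rot": [0,0,-0.31],"jaw": 4.5}
    - {"translation": [-18,-9.3,2.5],"delta_rot": [0,0,-0.4],"jaw": 4.5}
    - {"translation": [-22,-11.3,3],"delta_rot": [0,0,-0.49],"jaw": 4.5}
    - {"translation": [-26.5,-13.6,3.6],"delta_rot": [0,0,-0.58],"jaw": 4.5}
    - {"translation": [-31,-16,4.2],"delta_rot": [0,0,-0.66],"jaw": 4.5}
    - {"translation": [-35,-18,4.8],"delta_rot": [0,0,-0.71],"jaw": 4.5}

```text
time: 0.9
tool_pos: [0.5053, 0.2539, 0.197]
tool_rot: [-0.0, -0.137, 0.991, 0.0]
contact_force: [-0.9, 0.7, -1.1]
gripper_width: 0.526
grasp_force: 0.0
```

Run:
```python
from h import *
move([.537,.212,.15],down(np.radians(105.6)))
```

```text
dt cm [-1.91 -4.89  4.7 ] rv [ 0.    -0.     0.002]
```

>>> send_rows:
  steps:
    - {"translation": [-0.7,-1.8,1.6],"delta_rot": [0,0,0],"jaw": 4.5}
    - {"translation": [-1.4,-3.6,3.2],"delta_rot": [0,0,0],"jaw": 4.5}
    - {"translation": [-1.9,-4.9,4.7],"delta_rot": [0,0,0],"jaw": 4.5}
    - {"translation": [-1.9,-4.9,4.7],"delta_rot": [0,0,0],"jaw": 4.5}
    - {"translation": [-1.9,-4.9,4.7],"delta_rot": [0,0,0],"jaw": 4.5}
    - {"translation": [-1.9,-4.9,6.5],"delta_rot": [0,0,0],"jaw": 4.5}
    - {"translation": [-1.9,-4.9,8.5],"delta_rot": [0,0,0],"jaw": 4.5}
    - {"translation": [-1.9,-4.9,10.6],"delta_rot": [0,0,0],"jaw": 4.5}

```text
time: 1.7
tool_pos: [0.5367, 0.2153, 0.0928]
tool_rot: [0.002, -0.137, 0.991, 0.0]
contact_force: [0.8, -0.5, 0.3]
gripper_width: 0.524
grasp_force: 0.0
```

>>> send_rows:
  steps:
    - {"translation": [0,0,0],"delta_rot": [0,0,0],"jaw": 4.5}
    - {"translation": [0,0,0],"delta_rot": [0,0,0],"jaw": 4.0}
    - {"translation": [0,0,0],"delta_rot": [0,0,0],"jaw": 3}
    - {"translation": [0,0,0],"delta_rot": [0,0,0],"jaw": 2}
    - {"translation": [0,0,0],"delta_rot": [0,0,0],"jaw": 1}
    - {"translation": [0,0,0],"delta_rot": [0,0,0],"jaw": 0.2}
    - {"translation": [0,0,0],"delta_rot": [0,0,0],"jaw": 0}
    - {"translation": [0,0,0],"delta_rot": [0,0,0],"jaw": 0}

```text
time: 2.5
tool_pos: [0.5369, 0.214, 0.0927]
tool_rot: [0.001, -0.136, 0.991, 0.0]
contact_force: [-1.0, 0.8, 5.4]
gripper_width: 0.08
grasp_force: 59.4
```

>>> send_rows:
  steps:
    - {"translation": [0,0,-0.4],"delta_rot": [0,0,0],"jaw": 0}
    - {"translation": [0,0,-1],"delta_rot": [0,0,0],"jaw": 0}
    - {"translation": [0,0,-2],"delta_rot": [0,0,0],"jaw": 0}
    - {"translation": [0,0,-3.2],"delta_rot": [0,0,0],"jaw": 0}
    - {"translation": [0,0,-4.6],"delta_rot": [0,0,0],"jaw": 0}
    - {"translation": [0,0,-6],"delta_rot": [0,0,0],"jaw": 0}
    - {"translation": [0,0,-7.5],"delta_rot": [0,0,0],"jaw": 0}
    - {"translation": [0,0,-8.5],"delta_rot": [0,0,0],"jaw": 0}

```text
time: 3.3
tool_pos: [0.5369, 0.2139, 0.179]
tool_rot: [0.001, -0.136, 0.991, 0.0]
contact_force: [-0.3, 0.2, -0.5]
gripper_width: 0.083
grasp_force: 58.6
```

Run:
```python
from h import *
s,t,r=tool();print(t,s['gripper_width'],s['contact_force'])
move([.58,-.307,.17],down(np.radians(0)))
```

```text
[0.53689471 0.21390618 0.17895967] 0.08280840445359636 [-0.30125149  0.23701836 -0.5419474 ]
dt cm [  9.85 -51.33   0.87] rv [0.002 0.002 1.843]
```

>>> send_rows:
  steps:
    - {"translation": [0.4,-2,0],"delta_rot": [0,0,0.08],"jaw": 0}
    - {"translation": [1,-5,0],"delta_rot": [0,0,0.2],"jaw": 0}
    - {"translation": [1.7,-8.5,0],"delta_rot": [0,0,0.34],"jaw": 0}
    - {"translation": [2.4,-12,0],"delta_rot": [0,0,0.48],"jaw": 0}
    - {"translation": [3.1,-15.5,0],"delta_rot": [0,0,0.62],"jaw": 0}
    - {"translation": [3.8,-19,0],"delta_rot": [0,0,0.76],"jaw": 0}
    - {"translation": [4.5,-22.5,0],"delta_rot": [0,0,0.9],"jaw": 0}
    - {"translation": [5.2,-26,0],"delta_rot": [0,0,1.0],"jaw": 0}

```text
time: 4.1
tool_pos: [0.556, -0.0521, 0.1771]
tool_rot: [0.0, 0.358, 0.934, 0.0]
contact_force: [-0.1, -0.5, -0.4]
gripper_width: 0.082
grasp_force: 58.6
```

Run:
```python
from h import *
s,t,r=tool();print(t,s['gripper_width'],s['contact_force'])
move([.587,-.307,.15],down(np.radians(0)))
```

```text
[ 0.55597139 -0.05214944  0.17713902] 0.08181818793027058 [-0.09303335 -0.47783502 -0.37992023]
dt cm [-19.35 -16.87   2.72] rv [0.    0.    0.838]
```

>>> send_rows:
  steps:
    - {"translation": [-2.6,-2.2,0.3],"delta_rot": [0,0,0.12],"jaw": 0}
    - {"translation": [-5.6,-4.8,0.8],"delta_rot": [0,0,0.25],"jaw": 0}
    - {"translation": [-8.6,-7.5,1.2],"delta_rot": [0,0,0.38],"jaw": 0}
    - {"translation": [-11.5,-10,1.6],"delta_rot": [0,0,0.5],"jaw": 0}
    - {"translation": [-14,-12.2,2],"delta_rot": [0,0,0.62],"jaw": 0}
    - {"translation": [-16.5,-14.4,2.3],"delta_rot": [0,0,0.73],"jaw": 0}
    - {"translation": [-18.3,-16,2.6],"delta_rot": [0,0,0.8],"jaw": 0}
    - {"translation": [-19.2,-16.8,2.7],"delta_rot": [0,0,0.838],"jaw": 0}

```text
time: 4.9
tool_pos: [0.5874, -0.3059, 0.1495]
tool_rot: [-0.0, 0.707, 0.708, -0.0]
contact_force: [-0.0, 0.4, -1.0]
gripper_width: 0.082
grasp_force: 58.6
```

>>> send_rows:
  steps:
    - {"translation": [0,0,0],"delta_rot": [0,0,0],"jaw": 0}
    - {"translation": [0,0,0],"delta_rot": [0,0,0],"jaw": 0}
    - {"translation": [0,0,0],"delta_rot": [0,0,0],"jaw": 0}
    - {"translation": [0,0,0],"delta_rot": [0,0,0],"jaw": 0}
    - {"translation": [0,0,0],"delta_rot": [0,0,0],"jaw": 0}
    - {"translation": [0,0,0],"delta_rot": [0,0,0],"jaw": 0}
    - {"translation": [0,0,0],"delta_rot": [0,0,0],"jaw": 0}
    - {"translation": [0,0,0],"delta_rot": [0,0,0],"jaw": 0}

```text
time: 5.7
tool_pos: [0.5876, -0.3038, 0.1495]
tool_rot: [-0.0, 0.705, 0.709, -0.0]
contact_force: [-0.3, -0.5, -0.9]
gripper_width: 0.082
grasp_force: 58.6
```

Run:
```python
from h import *
s,t,r=tool();print(t,s['gripper_width'],s['contact_force'])
move([.587,-.307,.15],down(np.radians(0)))
f=save('top','top1');g=save('scene','sc1')
a=cv2.resize(f['pixels'][190:290,400:490],None,fx=4.4,fy=5,interpolation=cv2.INTER_CUBIC)
b=cv2.resize(g['pixels'][250:410,150:310],(400,500),interpolation=cv2.INTER_CUBIC)
cv2.imwrite('pics/c2.png',np.hstack([a,b]))
# rack finer: slot positions from depth of initial picture in scene & top
for n in('top0','sc0'):
    W=cloud(load(n)).reshape(-1,3); m=(abs(W[:,0]-.5425)<.075)&(abs(W[:,1]+.308)<.062)&(W[:,2]>.03)&(W[:,2]<.042); P=W[m]
    for lo,hi in((-.36,-.33),(-.32,-.295),(-.285,-.255)):
        q=P[(P[:,1]>lo)&(P[:,1]<hi),0]; h,e=np.histogram(q,np.arange(.47,.62,.003)); print(n,lo,q.min().round(4),q.max().round(4),h)
```

```text
[ 0.58759172 -0.30375849  0.14950961] 0.08166656780559986 [-0.32004858 -0.54868118 -0.85707202]
dt cm [-0.32 -0.06 -0.05] rv [-0.     0.     0.005]
top0 -0.36 0.4742 0.6098 [ 0 10 14 22 13 12 14  9  0  0  0  3 18 13 13 13 21 13 13 14 12 19  0  0
  0  0 15 11 13 18 17 11 12 11 17 14 11  0  0  0  0 14 12 17 16 13  9  0
  0  0]
top0 -0.32 0.4756 0.6093 [ 0  5 15 10 10 13 15  7  0  0  0 10 10 10 16 12 11  9  9 17 11  9  0  0
  0  0  8 11 17 11 10 10 11 15  9 10 10  1  0  0  0 12 17 11 10 10  9  0
  0  0]
top0 -0.285 0.4748 0.6108 [ 0 13 13 13 16 17 12  0  1  2  0  6 16 21 13 13 13 16 18 11 12 14  1  0
  0  2 17 18 13 12 17 15 14 11 12 12 20  2  0  0  5 19 12 13 14 17  9  0
  0  0]
sc0 -0.36 0.4719 0.6093 [ 3 11  9  9  6  5  6  3  9 59 18 23 28 28 24 26 32 23 33 24 29 54  1  0
  0 12 32 29 30 28 27 33 32 29 32 31 54  0  0  0 19 29 33 31 31 50 27  0
  0  0]
sc0 -0.32 0.4967 0.6091 [ 0  0  0  0  0  0  0  0  1 43 16 17 21 21 20 21 20 22 21 22 21 40  0  0
  0 10 24 21 19 25 22 21 22 27 22 24 37  0  0  0 12 26 23 25 26 35 19  0
  0  0]
sc0 -0.285 0.4979 0.609 [ 0  0  0  0  0  0  0  0  0 42 11 24 23 22 22 22 24 24 23 20 28 40  0  0
  0 13 23 28 22 24 20 27 21 29 24 31 35  0  0  0 15 29 25 26 24 43 17  0
  0  0]
```

View pics/c2.png

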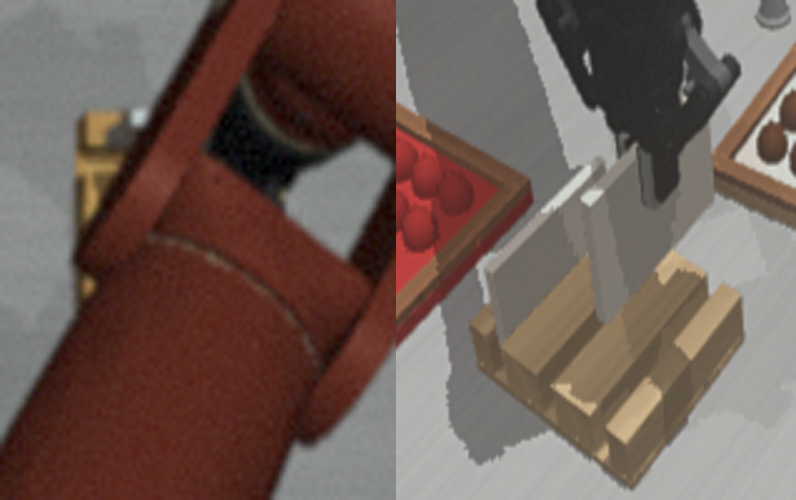

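The scene crop shows the divider held upright at crop (650,230), over the rack. Next I compare its +x face with the fixed divider's face in the same camera.

Run:
```python
from h import *
def fit(n,x0,zl,zh):
    W=cloud(load(n)).reshape(-1,3); m=(abs(W[:,0]-x0)<.012)&(abs(W[:,1]+.308)<.07)&(W[:,2]>zl)&(W[:,2]<zh); P=W[m]
    for _ in range(4):
        A=np.c_[np.ones(len(P)),P[:,1]+.307,P[:,2]-zl]; c=np.linalg.lstsq(A,P[:,0],rcond=None)[0]; e=P[:,0]-A@c; P=P[abs(e)<max(2*e.std(),.0008)]
    print(n,c.round(4),len(P),e.std().round(5),'y',P[:,1].min(),P[:,1].max(),'z',P[:,2].min())
fit('sc0',.501,.045,.078)
fit('sc1',.591,.10,.13); fit('sc1',.591,.085,.12)
# slot edges vs y, both pictures
for n in('top0','sc0'):
    W=cloud(load(n)).reshape(-1,3)
    for y in np.arange(-.355,-.25,.02):
        q=W[(abs(W[:,1]-y)<.01)&(W[:,2]>.033)&(W[:,2]<.041)][:,0]; print(n,y.round(3),[ (q[q<c].max().round(4),q[q>c].min().round(4)) for c in (.5423,.587)], q[q<.63].max().round(4))
```

```text
sc0 [ 0.4989 -0.0039 -0.0016] 691 0.00064 y -0.35983237835614484 -0.2586462108040529 z 0.045116005990467514
sc1 [ 0.5904 -0.0061  0.0027] 650 0.00049 y -0.35284129706802275 -0.25272236604844656 z 0.10002358893155708
sc1 [ 0.5903 -0.0059  0.0039] 565 0.00049 y -0.35284129706802275 -0.2516360208388341 z 0.09349380520346237
top0 -0.355 [(np.float64(0.536), np.float64(0.5483)), (np.float64(0.5804), np.float64(0.5943))] 0.6102
top0 -0.335 [(np.float64(0.5356), np.float64(0.5496)), (np.float64(0.5797), np.float64(0.5941))] 0.6094
top0 -0.315 [(np.float64(0.5351), np.float64(0.5492)), (np.float64(0.5794), np.float64(0.5934))] 0.6091
top0 -0.295 [(np.float64(0.5344), np.float64(0.5487)), (np.float64(0.5812), np.float64(0.593))] 0.6085
top0 -0.275 [(np.float64(0.5341), np.float64(0.5479)), (np.float64(0.5809), np.float64(0.5926))] 0.6083
top0 -0.255 [(np.float64(0.5359), np.float64(0.5478)), (np.float64(0.5804), np.float64(0.5925))] 0.6101
sc0 -0.355 [(np.float64(0.536), np.float64(0.5464)), (np.float64(0.5801), np.float64(0.5919))] 0.6093
sc0 -0.335 [(np.float64(0.5348), np.float64(0.5462)), (np.float64(0.58), np.float64(0.5915))] 0.6092
sc0 -0.315 [(np.float64(0.5358), np.float64(0.545)), (np.float64(0.5803), np.float64(0.591))] 0.6095
sc0 -0.295 [(np.float64(0.5355), np.float64(0.5468)), (np.float64(0.5796), np.float64(0.5913))] 0.6089
sc0 -0.275 [(np.float64(0.5352), np.float64(0.5455)), (np.float64(0.5799), np.float64(0.5911))] 0.6089
sc0 -0.255 [(np.float64(0.5344), np.float64(0.5453)), (np.float64(0.5804), np.float64(0.59))] 0.6086
```

>>> send_rows:
  steps:
    - {"translation": [-0.5,-0.08,0],"delta_rot": [0,0,0],"jaw": 0}
    - {"translation": [-0.5,-0.08,1],"delta_rot": [0,0,0],"jaw": 0}
    - {"translation": [-0.5,-0.08,2.5],"delta_rot": [0,0,0],"jaw": 0}
    - {"translation": [-0.5,-0.08,3.8],"delta_rot": [0,0,0],"jaw": 0}
    - {"translation": [-0.5,-0.08,4.8],"delta_rot": [0,0,0],"jaw": 0}
    - {"translation": [-0.5,-0.08,5.4],"delta_rot": [0,0,0],"jaw": 0}
    - {"translation": [-0.5,-0.08,5.8],"delta_rot": [0,0,0],"jaw": 0}
    - {"translation": [-0.5,-0.08,6.2],"delta_rot": [0,0,0],"jaw": 0}

```text
time: 6.6
tool_pos: [0.5871, -0.3089, 0.0875]
tool_rot: [0.0, 0.705, 0.709, 0.0]
contact_force: [0.2, -0.2, -0.8]
gripper_width: 0.081
grasp_force: 58.6
```

>>> send_rows:
  steps:
    - {"translation": [0,0,0.3],"delta_rot": [0,0,0],"jaw": 0}
    - {"translation": [0,0,0.6],"delta_rot": [0,0,0],"jaw": 0}
    - {"translation": [0,0,0.9],"delta_rot": [0,0,0],"jaw": 0}
    - {"translation": [0,0,1.2],"delta_rot": [0,0,0],"jaw": 0}
    - {"translation": [0,0,1.5],"delta_rot": [0,0,0],"jaw": 0}
    - {"translation": [0,0,1.8],"delta_rot": [0,0,0],"jaw": 0}
    - {"translation": [0,0,2.1],"delta_rot": [0,0,0],"jaw": 0}
    - {"translation": [0,0,2.2],"delta_rot": [0,0,0],"jaw": 0}

```text
time: 7.4
tool_pos: [0.5866, -0.3087, 0.0649]
tool_rot: [-0.0, 0.705, 0.709, -0.0]
contact_force: [-0.4, -0.0, -0.6]
gripper_width: 0.082
grasp_force: 58.6
```

>>> send_rows:
  steps:
    - {"translation": [0,0,0.05],"delta_rot": [0,0,0],"jaw": 0}
    - {"translation": [0,0,0.1],"delta_rot": [0,0,0],"jaw": 0}
    - {"translation": [0,0,0.15],"delta_rot": [0,0,0],"jaw": 0}
    - {"translation": [0,0,0.2],"delta_rot": [0,0,0],"jaw": 0}
    - {"translation": [0,0,0.25],"delta_rot": [0,0,0],"jaw": 0}
    - {"translation": [0,0,0.3],"delta_rot": [0,0,0],"jaw": 0}
    - {"translation": [0,0,0.35],"delta_rot": [0,0,0],"jaw": 0}
    - {"translation": [0,0,0.4],"delta_rot": [0,0,0],"jaw": 0}

```text
time: 8.2
tool_pos: [0.5871, -0.3088, 0.0627]
tool_rot: [0.0, 0.705, 0.709, 0.0]
contact_force: [-3.4, 3.0, 8.1]
gripper_width: 0.085
grasp_force: 59.9
```

>>> send_rows:
  steps:
    - {"translation": [0,0,0.3],"delta_rot": [0,0,0],"jaw": 0.6}
    - {"translation": [0,0,0.3],"delta_rot": [0,0,0],"jaw": 1}
    - {"translation": [0,0,0.3],"delta_rot": [0,0,0],"jaw": 1.5}
    - {"translation": [0,0,0.3],"delta_rot": [0,0,0],"jaw": 2.5}
    - {"translation": [0,0,0.2],"delta_rot": [0,0,0],"jaw": 3.5}
    - {"translation": [0,0,-0.5],"delta_rot": [0,0,0],"jaw": 4}
    - {"translation": [0,0,-1.5],"delta_rot": [0,0,0],"jaw": 4}
    - {"translation": [0,0,-3],"delta_rot": [0,0,0],"jaw": 4}

```text
time: 9.0
tool_pos: [0.5865, -0.3087, 0.0919]
tool_rot: [-0.001, 0.705, 0.709, -0.0]
contact_force: [-0.3, 1.0, 0.1]
gripper_width: 0.468
grasp_force: 0.0
```

>>> send_rows:
  steps:
    - {"translation": [0,0,-2],"delta_rot": [0,0,0],"jaw": 4.5}
    - {"translation": [0,0,-4],"delta_rot": [0,0,0],"jaw": 4.5}
    - {"translation": [0,0,-6],"delta_rot": [0,0,0],"jaw": 4.5}
    - {"translation": [0.5,0,-8],"delta_rot": [0,0,0],"jaw": 4.5}
    - {"translation": [4,0,-10],"delta_rot": [0,0,-0.1],"jaw": 4.5}
    - {"translation": [8,-1,-11],"delta_rot": [0,0,-0.2],"jaw": 4.5}
    - {"translation": [12,-2,-11],"delta_rot": [0,0,-0.3],"jaw": 4.5}
    - {"translation": [16,-3,-11],"delta_rot": [0,0,-0.4],"jaw": 4.5}

```text
time: 9.8
tool_pos: [0.5562, -0.1479, 0.2042]
tool_rot: [0.002, 0.549, 0.836, 0.0]
contact_force: [0.8, -0.7, 0.6]
gripper_width: 0.531
grasp_force: 0.0
```

Run:
```python
from h import *
s,t,r=tool();print(t,s['gripper_width'],s['contact_force'])
f=save('top','top2');g=save('scene','sc2')
for n in('top2','sc2'):
    W=cloud(load(n)).reshape(-1,3)
    for x0 in(.497,.586):
        q=W[(abs(W[:,0]-x0)<.012)&(abs(W[:,1]+.308)<.06)&(W[:,2]>.05)&(W[:,2]<.1)]
        h=np.percentile(q[:,2],98); t=q[q[:,2]>h-.003]; print(n,x0,h,t.mean(0),len(q),np.percentile(t[:,0],[5,95]),np.percentile(q[:,1],[1,99]))
a=np.radians(15.9+142.6); p=np.array([.5364,.2119])+.125*np.array([np.cos(a),np.sin(a)]); print(p)
move([*p,.16],down(a-np.pi/2))
```

```text
[ 0.55624628 -0.14794049  0.20416444] 0.531448481213295 [ 0.76714251 -0.68653077  0.56765673]
top2 0.497 0.08552331603965475 [ 0.49672451 -0.30650546  0.0843343 ] 181 [0.49347047 0.50004299] [-0.35684913 -0.25871182]
top2 0.586 0.08484439519765127 [ 0.58812072 -0.32106294  0.0832277 ] 120 [0.5847851  0.59160372] [-0.35719637 -0.29820428]
sc2 0.497 0.08264877027567476 [ 0.49591474 -0.31226262  0.08143241] 972 [0.49170939 0.49975746] [-0.35863156 -0.26025632]
sc2 0.586 0.08298719905300064 [ 0.58698873 -0.31092842  0.08166115] 980 [0.58319843 0.59063047] [-0.35740613 -0.25879591]
[0.4200978  0.25771265]
dt cm [42.35  3.66  4.32] rv [ 0.002  0.001 -0.785]
```

The divider stands in the rack slot, at the same height as the fixed one. Next is the tab.

>>> send_rows:
  steps:
    - {"translation": [4,0.4,0.3],"delta_rot": [0,0,-0.09],"jaw": 4.8}
    - {"translation": [8.5,0.8,0.6],"delta_rot": [0,0,-0.18],"jaw": 4.8}
    - {"translation": [13,1.2,1],"delta_rot": [0,0,-0.27],"jaw": 4.8}
    - {"translation": [17.5,1.6,1.4],"delta_rot": [0,0,-0.36],"jaw": 4.8}
    - {"translation": [22,2,1.8],"delta_rot": [0,0,-0.45],"jaw": 4.8}
    - {"translation": [26.5,2.4,2.2],"delta_rot": [0,0,-0.54],"jaw": 4.8}
    - {"translation": [31,2.8,2.6],"delta_rot": [0,0,-0.63],"jaw": 4.8}
    - {"translation": [35,3.1,3],"delta_rot": [0,0,-0.72],"jaw": 4.8}

```text
time: 10.7
tool_pos: [0.4467, 0.1864, 0.173]
tool_rot: [0.001, 0.22, 0.976, 0.001]
contact_force: [0.0, -0.3, -0.1]
gripper_width: 0.565
grasp_force: 0.0
```

Run:
```python
from h import *
s,t,r=tool();print(t,s['gripper_width'])
# recheck tray without divider, before arm covers
f=save('top','top3')
from scipy.optimize import minimize
def go(n,zl,zh):
    W=cloud(load(n)).reshape(-1,3);W=W[~np.isnan(W[:,2])]
    P=W[(np.hypot(W[:,0]-.536,W[:,1]-.212)<.16)&(W[:,2]>zl)&(W[:,2]<zh)]
    def loc(p,q):
        c,s=np.cos(p[2]),np.sin(p[2]); e=q[:,:2]-p[:2]; return np.stack([c*e[:,0]+s*e[:,1],-s*e[:,0]+c*e[:,1]],1)
    def cost(p):
        l=np.abs(loc(p,P)); return np.minimum(np.abs(np.maximum(l[:,0]-.080,l[:,1]-.060)),.01).sum()
    r=minimize(cost,[.536,.212,.275],method='Nelder-Mead',options=dict(xatol=1e-5,fatol=1e-6)); print(n,r.x,np.degrees(r.x[2]),np.median(P[:,2]),len(P))
    T=W[(W[:,2]>.078)&(W[:,2]<.095)]; l=loc(r.x,T); a=np.radians(142.6); u=l@[np.cos(a),np.sin(a)]; w=l@[-np.sin(a),np.cos(a)]
    m=(u>.105)&(u<.15)&(abs(w)<.02)
    if m.sum()>20: print('tab',np.percentile(u[m],[2,50,98]),np.percentile(w[m],[2,50,98]),m.sum(), np.median(T[m,2]),T[m].mean(0))
go('top2',.064,.073);go('sc2',.064,.073)
a=np.radians(15.9+142.6); p=np.array([.5364,.2119])+.125*np.array([np.cos(a),np.sin(a)])
move([*p,.12],down(a-np.pi/2))
```

```text
[0.44673709 0.18638416 0.1730485 ] 0.5647322570883683
top2 [0.536075   0.2121742  0.27541804] 15.78029127375399 0.06695082662760818 877
tab [0.10569759 0.12271625 0.13880098] [-0.01076737 -0.00018477  0.01018667] 130 0.0820507465207567 [0.42261307 0.25755467 0.08211613]
sc2 [0.53529579 0.20979762 0.26362262] 15.104463533707431 0.06666154215976691 667
tab [0.10682695 0.12230697 0.14164416] [-0.01413947  0.00180913  0.01075455] 59 0.08209728871689032 [0.42083864 0.25551455 0.08203559]
dt cm [5.04 5.05 5.24] rv [ 0.004 -0.002 -0.061]
```

>>> send_rows:
  steps:
    - {"translation": [1,1,1],"delta_rot": [0,0,-0.02],"jaw": 4.8}
    - {"translation": [2.5,2.5,2],"delta_rot": [0,0,-0.04],"jaw": 4.8}
    - {"translation": [4,4,3],"delta_rot": [0,0,-0.06],"jaw": 4.8}
    - {"translation": [5,5,4.5],"delta_rot": [0,0,-0.061],"jaw": 4.8}
    - {"translation": [5.04,5.05,5.2],"delta_rot": [0,0,-0.061],"jaw": 4.8}
    - {"translation": [5.04,5.05,5.2],"delta_rot": [0,0,-0.061],"jaw": 4.8}
    - {"translation": [5.04,5.05,5.2],"delta_rot": [0,0,-0.061],"jaw": 4.8}
    - {"translation": [5.04,5.05,5.2],"delta_rot": [0,0,-0.061],"jaw": 4.8}

```text
time: 11.55
tool_pos: [0.4239, 0.2517, 0.1205]
tool_rot: [0.001, 0.192, 0.981, 0.0]
contact_force: [0.2, -0.9, -0.0]
gripper_width: 0.561
grasp_force: 0.0
```

Run:
```python
from h import *
s,t,r=tool();print(t,s['gripper_width'])
g=save('scene','sc4')
cv2.imwrite('pics/c4.png',cv2.resize(g['pixels'][150:270,310:450],None,fx=4.5,fy=4.5,interpolation=cv2.INTER_CUBIC))
move([.4203,.2573,.066],down(np.radians(158.4-90)))
```

```text
[0.42393591 0.25165709 0.12045295] 0.5614089624867059
dt cm [0.55 0.37 5.45] rv [ 0.001  0.001 -0.009]
```

View pics/c4.png

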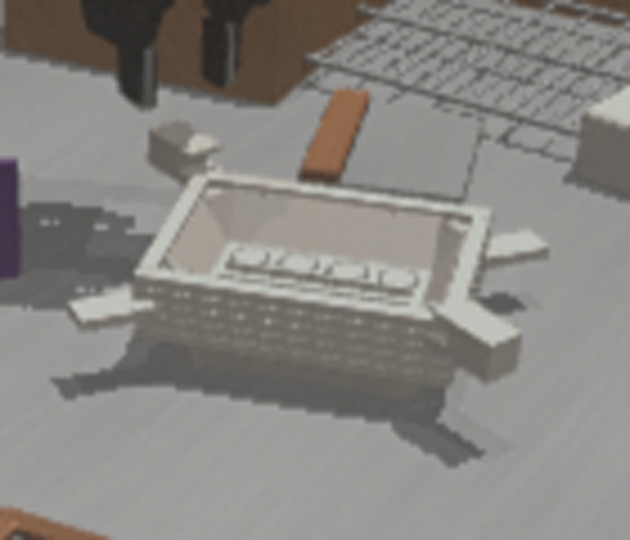

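The scene crop shows the open jaws above the top tray's tab at crop (180,145), the tray empty, and the low tray's tab and lip at (480,330).

>>> send_rows:
  steps:
    - {"translation": [0.55,0.37,0.3],"delta_rot": [0,0,-0.009],"jaw": 4.8}
    - {"translation": [0.55,0.37,1],"delta_rot": [0,0,-0.009],"jaw": 4.8}
    - {"translation": [0.55,0.37,2],"delta_rot": [0,0,-0.009],"jaw": 4.8}
    - {"translation": [0.55,0.37,3],"delta_rot": [0,0,-0.009],"jaw": 4.8}
    - {"translation": [0.55,0.37,4],"delta_rot": [0,0,-0.009],"jaw": 4.8}
    - {"translation": [0.55,0.37,4.8],"delta_rot": [0,0,-0.009],"jaw": 4.8}
    - {"translation": [0.55,0.37,5.3],"delta_rot": [0,0,-0.009],"jaw": 4.8}
    - {"translation": [0.55,0.37,5.4],"delta_rot": [0,0,-0.009],"jaw": 4.8}

```text
time: 12.4
tool_pos: [0.4187, 0.2574, 0.0645]
tool_rot: [-0.001, 0.187, 0.982, -0.0]
contact_force: [-0.2, 0.8, 1.0]
gripper_width: 0.559
grasp_force: 0.0
```

>>> send_rows:
  steps:
    - {"translation": [0,0,0],"delta_rot": [0,0,0],"jaw": 4.4}
    - {"translation": [0,0,0],"delta_rot": [0,0,0],"jaw": 4.0}
    - {"translation": [0,0,0],"delta_rot": [0,0,0],"jaw": 3.5}
    - {"translation": [0,0,0],"delta_rot": [0,0,0],"jaw": 3}
    - {"translation": [0,0,0],"delta_rot": [0,0,0],"jaw": 2.5}
    - {"translation": [0,0,0],"delta_rot": [0,0,0],"jaw": 2}
    - {"translation": [0,0,0],"delta_rot": [0,0,0],"jaw": 1.5}
    - {"translation": [0,0,0],"delta_rot": [0,0,0],"jaw": 1}

```text
time: 13.2
tool_pos: [0.4194, 0.2578, 0.0659]
tool_rot: [0.0, 0.187, 0.982, 0.0]
contact_force: [-1.0, -0.3, 3.5]
gripper_width: 0.248
grasp_force: 58.8
```

>>> send_rows:
  steps:
    - {"translation": [0,0,0],"delta_rot": [0,0,0],"jaw": 0.5}
    - {"translation": [0,0,0],"delta_rot": [0,0,0],"jaw": 0.5}
    - {"translation": [0,0,0],"delta_rot": [0,0,0],"jaw": 0.5}
    - {"translation": [0,0,0],"delta_rot": [0,0,0],"jaw": 0.5}
    - {"translation": [0,0,0],"delta_rot": [0,0,0],"jaw": 0.5}
    - {"translation": [0,0,0],"delta_rot": [0,0,0],"jaw": 0.5}
    - {"translation": [0,0,0],"delta_rot": [0,0,0],"jaw": 0.5}
    - {"translation": [0,0,0],"delta_rot": [0,0,0],"jaw": 0.5}

```text
time: 14.0
tool_pos: [0.4194, 0.2578, 0.0659]
tool_rot: [0.0, 0.187, 0.982, 0.0]
contact_force: [-1.1, -0.4, 5.3]
gripper_width: 0.252
grasp_force: 58.9
```

Run:
```python
from h import *
s,t,r=tool();print(t,s['gripper_width'],s['contact_force'],s['ft_torque'],r.as_matrix().round(3))
# peel plan: rotate about far tip by th; tip raised first by 'up'
a=np.radians(158.4); far=np.array([.5362,.212,.059])+.107*np.array([-np.cos(a),-np.sin(a),0])
ax=np.array([np.sin(a),-np.cos(a),0])   # lifts tab end: d x... 
u=np.array([np.cos(a),np.sin(a),0])
k=np.cross(ax,u); ax=ax if k[2]>0 else -ax
for th in (.03,.06,.09,.12,.15,.18,.21,.24):
    D=R.from_rotvec(ax*th); p=far+D.apply(t-far); print(th,np.round(r.inv().apply(p-t)*100,2),np.round((r.inv()*D*r).as_rotvec(),3))
```

```text
[0.41943037 0.25783001 0.0659171 ] 0.25189761912090936 [-1.07974044 -0.42988865  5.33138364] [-0.07413623  0.26367782 -0.02042491] [[-0.93   0.367  0.   ]
 [ 0.367  0.93   0.   ]
 [-0.     0.    -1.   ]]
0.03 [-0.03  0.   -0.7 ] [-0.    0.03  0.  ]
0.06 [-0.08  0.   -1.39] [-0.    0.06  0.  ]
0.09 [-0.16  0.   -2.09] [-0.    0.09  0.  ]
0.12 [-0.25  0.   -2.78] [-0.    0.12  0.  ]
0.15 [-0.37  0.   -3.47] [-0.    0.15  0.  ]
0.18 [-0.5   0.   -4.15] [-0.    0.18  0.  ]
0.21 [-0.66  0.   -4.83] [-0.    0.21  0.  ]
0.24 [-0.83  0.   -5.51] [-0.    0.24  0.  ]
```

>>> send_rows:
  steps:
    - {"translation": [0,0,-0.1],"delta_rot": [0,0,0],"jaw": 0.5}
    - {"translation": [-0.01,0,-0.45],"delta_rot": [0,0.015,0],"jaw": 0.5}
    - {"translation": [-0.03,0,-0.8],"delta_rot": [0,0.03,0],"jaw": 0.5}
    - {"translation": [-0.05,0,-1.15],"delta_rot": [0,0.045,0],"jaw": 0.5}
    - {"translation": [-0.08,0,-1.5],"delta_rot": [0,0.06,0],"jaw": 0.5}
    - {"translation": [-0.12,0,-1.84],"delta_rot": [0,0.075,0],"jaw": 0.5}
    - {"translation": [-0.16,0,-2.2],"delta_rot": [0,0.09,0],"jaw": 0.5}
    - {"translation": [-0.16,0,-2.2],"delta_rot": [0,0.09,0],"jaw": 0.5}

```text
time: 14.8
tool_pos: [0.4214, 0.2571, 0.0881]
tool_rot: [-0.044, 0.187, 0.981, 0.009]
contact_force: [-0.1, 0.4, -0.8]
gripper_width: 0.246
grasp_force: 58.6
```

```bash
cat > chk.py <<'E'
from h import *
import sys
s,t,r=tool();print(t,s['gripper_width'],s['contact_force'].round(2),s['ft_torque'].round(3)); print(r.as_matrix().round(3))
g=save('scene',sys.argv[1]);W=cloud(g)
f=save('top',sys.argv[1]+'t');V=cloud(f)
for C in (W.reshape(-1,3),V.reshape(-1,3)):
  a=np.radians(158.4); u=(C[:,:2]-[.5362,.212])@[np.cos(a),np.sin(a)]; w=(C[:,:2]-[.5362,.212])@[-np.sin(a),np.cos(a)]
  for lo,hi in((-.138,-.114),(-.1,-.09)):
    m=(u>lo)&(u<hi)&(abs(w)<.009)&(C[:,2]>.05)&(C[:,2]<.14); print('low tab' if lo<-.11 else 'far rim', np.percentile(C[m,2],[50,90]).round(4) if m.any() else None,m.sum())
E
python3 chk.py p1
```

```text
[0.42142818 0.2570812  0.08811628] 0.24622127297669044 [-0.13  0.37 -0.79] [0.012 0.076 0.025]
[[-0.926  0.368 -0.083]
 [ 0.366  0.93   0.034]
 [ 0.09   0.001 -0.996]]
low tab [0.0739 0.0753] 68
far rim [0.0651 0.0749] 22
low tab [0.0729 0.0769] 77
far rim [0.0669 0.0719] 36
```

Run:
```python
from h import *
s,t,r=tool();a=np.radians(158.4); u=np.array([np.cos(a),np.sin(a),0]); far=np.array([.5362,.212,.060])-.107*u
ax=np.array([np.sin(a),-np.cos(a),0]); ax=ax if np.cross(ax,u)[2]>0 else -ax
for th in (.07,.14):
    D=R.from_rotvec(ax*th); p=far+D.apply(t-far); print(th,np.round(r.inv().apply(p-t)*100,2),np.round((r.inv()*D*r).as_rotvec(),3))
for d in(.02,): print('draw',np.round(r.inv().apply(p+d*u-t)*100,2), 'draw+lift',np.round(r.inv().apply(p+d*u+[0,0,.01]-t)*100,2))
```

```text
0.07 [-0.1  -0.   -1.62] [-0.    0.07 -0.  ]
0.14 [-0.32 -0.   -3.24] [-0.    0.14 -0.  ]
draw [ 1.67  0.   -3.06] draw+lift [ 1.76  0.   -4.05]
```

>>> send_rows:
  steps:
    - {"translation": [-0.01,0,-0.46],"delta_rot": [0,0.02,0],"jaw": 0.5}
    - {"translation": [-0.04,0,-0.93],"delta_rot": [0,0.04,0],"jaw": 0.5}
    - {"translation": [-0.08,0,-1.39],"delta_rot": [0,0.06,0],"jaw": 0.5}
    - {"translation": [-0.13,0,-1.85],"delta_rot": [0,0.08,0],"jaw": 0.5}
    - {"translation": [-0.19,0,-2.31],"delta_rot": [0,0.1,0],"jaw": 0.5}
    - {"translation": [-0.25,0,-2.78],"delta_rot": [0,0.12,0],"jaw": 0.5}
    - {"translation": [-0.32,0,-3.24],"delta_rot": [0,0.14,0],"jaw": 0.5}
    - {"translation": [-0.32,0,-3.24],"delta_rot": [0,0.14,0],"jaw": 0.5}

```text
time: 15.7
tool_pos: [0.4273, 0.2548, 0.1202]
tool_rot: [-0.113, 0.186, 0.976, 0.022]
contact_force: [0.2, -0.2, -1.0]
gripper_width: 0.246
grasp_force: 58.7
```

```bash
python3 chk.py p2
python3 - <<'E'
from h import *
s,t,r=tool();a=np.radians(158.4); u=np.array([np.cos(a),np.sin(a),0])
for d,l in((.01,.0),(.025,0),(.025,.03),(.035,.1)): print('draw',d,l,np.round(r.inv().apply(d*u+[0,0,l])*100,2))
E
```

```text
[0.4272756  0.25481148 0.12022337] 0.24599304077649076 [ 0.24 -0.15 -1.01] [ 0.021  0.007 -0.042]
[[-0.906  0.368 -0.211]
 [ 0.358  0.93   0.084]
 [ 0.228  0.001 -0.974]]
low tab [0.074  0.0753] 70
far rim [0.0641 0.0741] 23
low tab [0.0732 0.0769] 73
far rim [0.0696 0.0747] 35
draw 0.01 0.0 [0.97 0.   0.23]
draw 0.025 0 [2.43 0.   0.57]
draw 0.025 0.03 [ 3.12  0.   -2.35]
draw 0.035 0.1 [ 5.69  0.   -8.94]
```

>>> send_rows:
  steps:
    - {"translation": [0.2,0,0.05],"delta_rot": [0,0,0],"jaw": 0.5}
    - {"translation": [0.5,0,0.11],"delta_rot": [0,0,0],"jaw": 0.5}
    - {"translation": [0.8,0,0.18],"delta_rot": [0,0,0],"jaw": 0.5}
    - {"translation": [1.1,0,0.25],"delta_rot": [0,0,0],"jaw": 0.5}
    - {"translation": [1.4,0,0.32],"delta_rot": [0,0,0],"jaw": 0.5}
    - {"translation": [1.7,0,0.38],"delta_rot": [0,0,0],"jaw": 0.5}
    - {"translation": [1.95,0,0.45],"delta_rot": [0,0,0],"jaw": 0.5}
    - {"translation": [1.95,0,0.45],"delta_rot": [0,0,0],"jaw": 0.5}

```text
time: 16.6
tool_pos: [0.4075, 0.2623, 0.1196]
tool_rot: [-0.113, 0.185, 0.976, 0.021]
contact_force: [0.5, -0.2, -1.5]
gripper_width: 0.247
grasp_force: 58.8
```

```bash
python3 chk.py p3; python3 -c "
import cv2;cv2.imwrite('pics/c5.png',cv2.resize(cv2.imread('pics/p3.png')[130:270,310:450],None,fx=4,fy=4,interpolation=cv2.INTER_CUBIC))"
```

```text
[0.40749099 0.2622751  0.11958323] 0.24675100606229528 [ 0.46 -0.2  -1.52] [-0.072 -0.039 -0.004]
[[-0.906  0.367 -0.212]
 [ 0.357  0.93   0.083]
 [ 0.228 -0.    -0.974]]
low tab [0.0735 0.0753] 68
far rim [0.06   0.0749] 21
low tab [0.0746 0.077 ] 75
far rim [0.0586 0.0734] 37
```

View pics/c5.png

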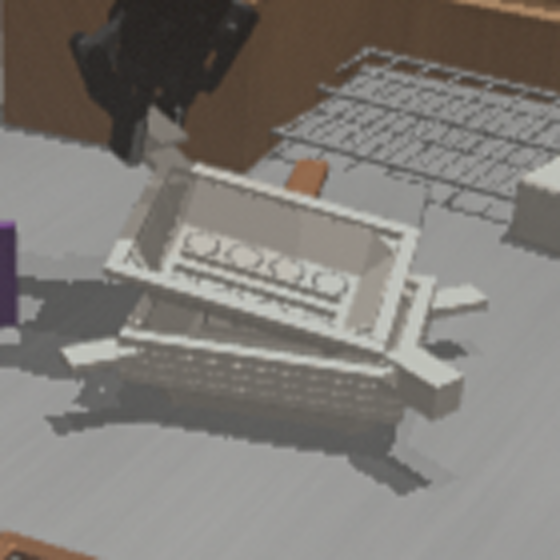

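The crop shows the top tray tilted, tab side up, with its far corner near (385,350) clear of the lip of the low tray's tab at (430,375). The low tray is still nested. I'll lift with a little more draw.

>>> send_rows:
  steps:
    - {"translation": [0.4,0,0.1],"delta_rot": [0,0,0],"jaw": 0.5}
    - {"translation": [0.8,0,0.1],"delta_rot": [0,0,0],"jaw": 0.5}
    - {"translation": [1.1,0,-0.2],"delta_rot": [0,0,0],"jaw": 0.5}
    - {"translation": [1.3,0,-0.7],"delta_rot": [0,0,0],"jaw": 0.5}
    - {"translation": [1.5,0,-1.3],"delta_rot": [0,0,0],"jaw": 0.5}
    - {"translation": [1.7,0,-2.0],"delta_rot": [0,0,0],"jaw": 0.5}
    - {"translation": [1.85,0,-2.8],"delta_rot": [0,0,0],"jaw": 0.5}
    - {"translation": [1.85,0,-2.8],"delta_rot": [0,0,0],"jaw": 0.5}

```text
time: 17.5
tool_pos: [0.3979, 0.2669, 0.1529]
tool_rot: [-0.111, 0.185, 0.976, 0.022]
contact_force: [-0.6, 0.5, -0.7]
gripper_width: 0.246
grasp_force: 58.8
```

```bash
python3 chk.py p4
python3 - <<'E'
from h import *
s,t,r=tool();print(np.round(r.inv().apply([0,0,.1])*100,2), (r.inv()*down(np.radians(68.4))).as_rotvec())
E
```

```text
[0.39789258 0.26693482 0.15288999] 0.24645034140192162 [-0.58  0.54 -0.66] [ 0.003 -0.116  0.023]
[[-0.906  0.367 -0.209]
 [ 0.357  0.93   0.085]
 [ 0.226  0.002 -0.974]]
low tab [0.0707 0.075 ] 112
far rim [0.0599 0.0746] 26
low tab [0.0726 0.0765] 83
far rim [0.059 0.074] 39
[ 2.27  0.01 -9.74] [ 0.00048167 -0.22943141  0.00128612]
```

>>> send_rows:
  steps:
    - {"translation": [0.3,0,-1],"delta_rot": [0,0,0],"jaw": 0.5}
    - {"translation": [0.6,0,-2.4],"delta_rot": [0,0,0],"jaw": 0.5}
    - {"translation": [0.9,0,-4],"delta_rot": [0,-0.02,0],"jaw": 0.5}
    - {"translation": [1.3,0,-5.6],"delta_rot": [0,-0.06,0],"jaw": 0.5}
    - {"translation": [1.6,0,-7.2],"delta_rot": [0,-0.11,0],"jaw": 0.5}
    - {"translation": [2.0,0,-8.5],"delta_rot": [0,-0.16,0],"jaw": 0.5}
    - {"translation": [2.2,0,-9.4],"delta_rot": [0,-0.2,0],"jaw": 0.5}
    - {"translation": [2.3,0,-9.7],"delta_rot": [0,-0.23,0],"jaw": 0.5}

```text
time: 18.4
tool_pos: [0.3971, 0.267, 0.2532]
tool_rot: [0.002, 0.187, 0.982, 0.001]
contact_force: [0.6, 0.5, -1.2]
gripper_width: 0.25
grasp_force: 58.8
```

```bash
python3 chk.py p5
python3 - <<'E'
from h import *
b=np.array([.5989,-.0908]); yaw=np.radians(5.7); a=yaw+np.radians(142.6)
p=b+.1255*np.array([np.cos(a),np.sin(a)]); print(p)
move([*p,.20],down(a-np.pi/2))
E
```

```text
[0.39713746 0.26703965 0.25322143] 0.2504907694151078 [ 0.59  0.49 -1.22] [0.065 0.131 0.008]
[[-0.93   0.367  0.005]
 [ 0.367  0.93   0.001]
 [-0.005  0.003 -1.   ]]
low tab [0.0701 0.0752] 109
far rim [0.06   0.0743] 23
low tab [0.0723 0.0763] 80
far rim [0.059  0.0739] 36
[ 0.49212321 -0.02485331]
dt cm [-19.59 -23.66   5.16] rv [0.001 0.001 0.178]
```

>>> send_rows:
  steps:
    - {"translation": [-0.6,-0.7,0.2],"delta_rot": [0,0,0.005],"jaw": 0.5}
    - {"translation": [-2,-2.4,0.5],"delta_rot": [0,0,0.018],"jaw": 0.5}
    - {"translation": [-3.8,-4.6,1],"delta_rot": [0,0,0.035],"jaw": 0.5}
    - {"translation": [-5.8,-7,1.5],"delta_rot": [0,0,0.053],"jaw": 0.5}
    - {"translation": [-7.8,-9.4,2],"delta_rot": [0,0,0.07],"jaw": 0.5}
    - {"translation": [-9.8,-11.8,2.5],"delta_rot": [0,0,0.09],"jaw": 0.5}
    - {"translation": [-11.6,-14,3],"delta_rot": [0,0,0.105],"jaw": 0.5}
    - {"translation": [-13,-15.7,3.4],"delta_rot": [0,0,0.118],"jaw": 0.5}

```text
time: 19.3
tool_pos: [0.4597, 0.0704, 0.215]
tool_rot: [-0.001, 0.246, 0.969, -0.001]
contact_force: [-1.1, 0.3, -1.5]
gripper_width: 0.245
grasp_force: 58.9
```

Run:
```python
from h import *
s,t,r=tool();print(t,s['gripper_width'],s['contact_force'])
move([.4921,-.0249,.165],down(np.radians(58.3)))
```

```text
[0.45971323 0.07036339 0.21495933] 0.2445442121898923 [-1.05600683  0.349957   -1.45940733]
dt cm [-7.4  -6.82  4.99] rv [-0.002 -0.002  0.057]
```

>>> send_rows:
  steps:
    - {"translation": [-1.4,-1.3,0.8],"delta_rot": [0,0,0.01],"jaw": 0.5}
    - {"translation": [-2.8,-2.6,1.7],"delta_rot": [0,0,0.02],"jaw": 0.5}
    - {"translation": [-4.1,-3.8,2.6],"delta_rot": [0,0,0.03],"jaw": 0.5}
    - {"translation": [-5.3,-4.9,3.4],"delta_rot": [0,0,0.04],"jaw": 0.5}
    - {"translation": [-6.3,-5.8,4.1],"delta_rot": [0,0,0.048],"jaw": 0.5}
    - {"translation": [-7,-6.4,4.6],"delta_rot": [0,0,0.054],"jaw": 0.5}
    - {"translation": [-7.4,-6.8,5],"delta_rot": [0,0,0.057],"jaw": 0.5}
    - {"translation": [-7.4,-6.8,5],"delta_rot": [0,0,0.057],"jaw": 0.5}

```text
time: 20.1
tool_pos: [0.4926, -0.0225, 0.1659]
tool_rot: [-0.001, 0.272, 0.962, -0.0]
contact_force: [0.2, 0.6, -2.4]
gripper_width: 0.243
grasp_force: 58.8
```

>>> send_rows:
  steps:
    - {"translation": [0,0,0],"delta_rot": [0,0,0],"jaw": 0.5}
    - {"translation": [0,0,0],"delta_rot": [0,0,0],"jaw": 0.5}
    - {"translation": [0,0,0],"delta_rot": [0,0,0],"jaw": 0.5}
    - {"translation": [0,0,0],"delta_rot": [0,0,0],"jaw": 0.5}
    - {"translation": [0,0,0],"delta_rot": [0,0,0],"jaw": 0.5}
    - {"translation": [0,0,0],"delta_rot": [0,0,0],"jaw": 0.5}
    - {"translation": [0,0,0],"delta_rot": [0,0,0],"jaw": 0.5}
    - {"translation": [0,0,0],"delta_rot": [0,0,0],"jaw": 0.5}

```text
time: 20.9
tool_pos: [0.4929, -0.0221, 0.1667]
tool_rot: [-0.0, 0.272, 0.962, -0.0]
contact_force: [0.4, 0.3, -1.7]
gripper_width: 0.245
grasp_force: 58.8
```

```bash
cat > fin.py <<'E'
from h import *
import sys
from scipy.optimize import minimize
s,t,r=tool();print(t,r.as_matrix().round(3).tolist(),s['gripper_width'],s['contact_force'].round(2))
for n in('top','scene'):
    f=save(n,n+sys.argv[1]); W=cloud(f).reshape(-1,3); W=W[(W[:,2]>.155-.003+.0)&(W[:,2]<.178)]
    P=W[(abs(W[:,0]-.599)<.12)&(abs(W[:,1]+.091)<.10)]
    def loc(p,q):
        c,s=np.cos(p[2]),np.sin(p[2]); e=q[:,:2]-p[:2]; return np.stack([c*e[:,0]+s*e[:,1],-s*e[:,0]+c*e[:,1]],1)
    def cost(p):
        l=np.abs(loc(p,P)); return np.minimum(np.abs(np.maximum(l[:,0]-.080,l[:,1]-.060)),.012).sum()
    q=minimize(cost,[.599,-.091,.1],method='Nelder-Mead',options=dict(xatol=1e-5,fatol=1e-6)).x
    l=np.abs(loc(q,P)); g=np.abs(np.maximum(l[:,0]-.080,l[:,1]-.060))<.004; Q=P[g]
    A=np.c_[np.ones(len(Q)),loc(q,Q)]; 
    for _ in range(4):
        c=np.linalg.lstsq(A,Q[:,2],rcond=None)[0]; e=Q[:,2]-A@c; k=e>-1.5*e.std(); A,Q=A[k],Q[k]
    print(n,q.round(4),np.degrees(q[2]).round(2),'rim plane',c.round(4),len(Q),e.std().round(4))
E
python3 fin.py f1
```

```text
[ 0.49289164 -0.02213778  0.16671057] [[-0.852, 0.523, -0.0], [0.523, 0.852, 0.0], [0.0, -0.0, -1.0]] 0.24535372529946559 [ 0.44  0.33 -1.66]
top [ 0.5975 -0.086   0.0977] 5.6 rim plane [ 0.1665 -0.0026  0.0027] 546 0.0022
scene [ 0.6033 -0.0914  0.1019] 5.84 rim plane [ 0.1659  0.0008 -0.0017] 893 0.0017
```

View pics/scenef1.png

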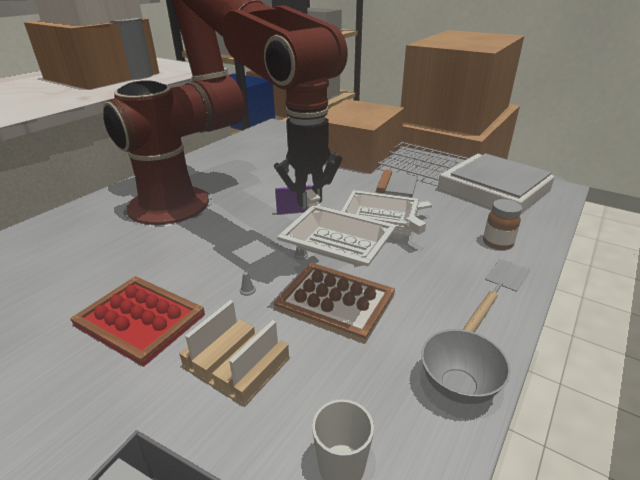

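The scene picture shows the tray level above the board at (337,235). The low tray is nested at (380,210), both dividers stand in the rack, and nozzles at (301,250) and (247,283) are upright. One small centring correction remains.

>>> send_rows:
  steps:
    - {"translation": [-0.1,-0.1,0.1],"delta_rot": [0,0,0],"jaw": 0.5}
    - {"translation": [-0.2,-0.3,0.3],"delta_rot": [0,0,0],"jaw": 0.5}
    - {"translation": [-0.2,-0.3,0.5],"delta_rot": [0,0,0],"jaw": 0.5}
    - {"translation": [-0.2,-0.3,0.5],"delta_rot": [0,0,0],"jaw": 0.5}
    - {"translation": [-0.2,-0.3,0.5],"delta_rot": [0,0,0],"jaw": 0.5}
    - {"translation": [-0.2,-0.3,0.5],"delta_rot": [0,0,0],"jaw": 0.5}
    - {"translation": [-0.2,-0.3,0.5],"delta_rot": [0,0,0],"jaw": 0.5}
    - {"translation": [-0.2,-0.3,0.5],"delta_rot": [0,0,0],"jaw": 0.5}

```text
time: 21.8
tool_pos: [0.4931, -0.0257, 0.1618]
tool_rot: [0.0, 0.272, 0.962, 0.0]
contact_force: [0.1, -0.3, -1.4]
gripper_width: 0.249
grasp_force: 58.8
```

>>> send_rows:
  steps:
    - {"translation": [0,0,0],"delta_rot": [0,0,0],"jaw": 0.5}
    - {"translation": [0,0,0],"delta_rot": [0,0,0],"jaw": 0.5}
    - {"translation": [0,0,0],"delta_rot": [0,0,0],"jaw": 0.5}
    - {"translation": [0,0,0],"delta_rot": [0,0,0],"jaw": 0.5}
    - {"translation": [0,0,0],"delta_rot": [0,0,0],"jaw": 0.5}
    - {"translation": [0,0,0],"delta_rot": [0,0,0],"jaw": 0.5}
    - {"translation": [0,0,0],"delta_rot": [0,0,0],"jaw": 0.5}
    - {"translation": [0,0,0],"delta_rot": [0,0,0],"jaw": 0.5}

```text
time: 22.6
tool_pos: [0.4931, -0.0258, 0.1618]
tool_rot: [0.0, 0.272, 0.962, -0.0]
contact_force: [0.2, 0.0, -1.2]
gripper_width: 0.248
grasp_force: 58.8
```

```bash
python3 fin.py f2 && python3 -c "
from h import *
print(np.abs(state()['joint_vel']).max()); print(job_done())"
```

```text
[ 0.49305408 -0.02576123  0.16175024] [[-0.852, 0.523, 0.0], [0.523, 0.852, -0.0], [-0.0, -0.0, -1.0]] 0.24773166206260905 [ 0.16  0.   -1.18]
top [ 0.5986 -0.0903  0.1043] 5.98 rim plane [ 0.1618 -0.0044  0.0038] 556 0.002
scene [ 0.6025 -0.0947  0.1024] 5.87 rim plane [ 0.1611 -0.0022  0.0008] 933 0.0018
0.002869859648291231
the job is handed in; nothing more can be done
None
```

Job handed in at about 23 s of the 58 s allowed: the divider stands in the rack's +45 slot, the top tray is peeled and held level and still by its tab about 9 cm above the sweets, centred on the board to within a few mm, with the lower tray still nested and both nozzles upright; the verdict was not shown.

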